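# Load a box trainer's exercise carousel and gauge the inserts

## Robot

A 6-joint arm with a two-finger parallel gripper is mounted at the origin on the work surface. World frame = base frame: x ahead of the robot, y to its left, z up, the work surface at z = 0. Lengths are in m, angles in rad, forces in N, time in s.
With the tool pointing down it reaches from about 0.35 to 0.85 m from the base axis. Payload 8.1 kg.
Tool frame: the origin (TCP) lies midway between the tips of the shut fingers; the grasp point (between the pads) lies 19 mm behind it (robot.grip_point_offset is the distance from the TCP to the grasp point, in m); z points along the fingers, y is the line along which they close (so a half turn about z gives the same grasp; the last joint's range is limited). The gripper opens to 93 mm and grips with 3 to 60 N. Pads are 15 mm wide; open, the fingers measure 128 mm over their backs; the gripper's body (75 mm by 188 mm) begins 65 mm behind the grasp point.
Start: joints at [-1.337, 0.13, 1.488, -0, 1.523, -0.085], TCP at [0.188, -0.57, 0.219] pointing down, gripper open.
Joint ranges: [-2.96, 2.96], [-0.89, 2.26], [0.02, 2.5], [-1.34, 4.48], [0, 2.73], [-2.66, 2.66]. Speed limits (rad/s): [2.39, 2.39, 2.79, 3.14, 3.14, 3.14].

## Interface

Orientations are given as a rotation vector (axis times angle).
In Python, from plant import robot, read_camera, job gives the robot as it stands.
- The arm moves only by the shell command python3 -m inch 'ROWS' [FORCE]. ROWS is JSON, one flat list of numbers, 5 for each row, row after row: the shift along the world's x, y, z in mm, then the turn about the world's z in degrees, then the opening in per cent of the stroke, from 0 (shut) to 100 (fully open). In form: [dx, dy, dz, yaw, hand, dx, dy, dz, yaw, hand, ...]. A call has 1 to 10 rows; each row is the pose to reach, as a shift and turn from the pose commanded when the call began; what a row does not reach only later rows make up. A row lasts 1/12 s, in which the tool goes at most 41.7 mm and 7.16 degrees, less where a joint would pass 70% of its speed; a pose out of reach is approached as far as the arm can. A call with a gripper value outside its range is refused whole. The fingers move at their own pace and stop on an object; FORCE is the grip in N (left out, the last holds). Time passes only in rows, so rows that repeat a pose let the fingers close. It gives the time, the measured TCP pose, the force, the opening and the grip force at its end, in the units of the state.
- robot.read_state(): the state, without advancing time (a new reading comes with each control period).
- read_camera(name): name is "scene" or "top" or "wrist"; returns a dict with "image" (420x560x3 uint8, blue, green, red), "K" (3x3 intrinsics, pixels), "extrinsics" (4x4, takes a point from world to camera coordinates); the wrist camera has in their place "mount" (4x4, takes a point from camera to tool coordinates, whose origin is the TCP and whose axes are the flange's). Camera axes: x right, y down, z forward; pixel columns grow to the right and rows downward; lengths in m; the calibration is good to about 2 mm. A picture is of the moment at which its call begins: read the wrist's pose just before it. There is no depth.
- job.close_job(): hands the job in; it is judged then, once.
The state is a dict: "t": time; "q": joint angles; "dq": joint speeds; "joint_torque": joint torques, N m; "tool_pos": TCP position; "orientation": TCP orientation; "force": force on the tool from outside, world axes, zero at the start; "wrist_torque": the same for the moment, N m; "opening": finger opening in m; "gripper_force": force on a finger pad.
Only numpy, scipy, OpenCV 4.12 (cv2) and the standard library are available. Lean on these libraries where they do the work, as an engineer would, in place of code of your own. Each camera call takes 0.05 s, during which the arm holds its last target. There are 200 camera calls.

## Task

Get the trainer's carousel ready for class: turn it home by its handle, then stand every insert on the table in the nest of its own colour; next index it stop by stop (white, then blue, then yellow; pass over an empty nest) and at each stop press the height gauge gently down onto the insert for about a second, read it, and let it rise fully before turning on. Finish with the carousel back at home, the inserts that gauged 40 mm fully down in their nests, those that gauged 33 mm (misprints) in the orange returns tray, and the other things on the table left alone.

Things in the scene. Friction and masses are not known exactly. Their poses are not given: they have to be found in the camera images.
- trainer_base: fixed white carousel base, 330 x 330 x 12 mm; origin: centre of its underside, on the carousel's axis; yaw within 0.15. In its frame the gauge spindle is at (0, 95) mm; the gauge head (radius 17, z 125 to 165) and arm run to a column at (0, 205), 231 high; the dial, 56 across, faces +x (x 16 to 39, y 67 to 123, z 117 to 173). At home the nests are at (-95, 0) white, (-67, -67) blue, (0, -95) yellow.
- carousel (a joint): angle of the grey disc (300 mm across, top 24 mm above the table), rad. 0 = home; starts between 0.3 and 1.4; grows CLOCKWISE seen from above. A sprung roller gives detents at 0, 1.571, 2.356, 3.142; let go within 0.04 of one, it snaps in; elsewhere it stays put. Up to 5 N at the handle frees it. At home no nest is under the gauge; at 1.571 the white one is, at 2.356 the blue, at 3.142 the yellow.
- index_handle (a point): round upright steel post for turning the carousel, 14 mm thick, 125 mm from the axis, top 82 mm above the table; this point is on its axis 70 mm above the table. At home it is on the base's +x side; it sweeps clockwise past the -y side to the -x side at 3.142, away from the gauge. Hold it from above and carry it along the arc; the gripper need not turn with it.
- gauge (a joint): gauge reading, m: height of the foot's underside over the nest floors. Up at rest 0.075; pressing the knob lowers the foot against a spring (1 N at rest, 2.5 N on an insert); let go, it rises by itself. On an insert it reads 0.040 (sound) or 0.033 (misprint). The dial's red needle turns once per 25 mm: straight up at 0.075, on the green sector at 0.040, on the red at 0.033.
- gauge_knob (a point): centre of the top of the gauge's black press knob, 30 mm across, 253 mm above the table at rest; moves with the foot. Press it straight down. Once the foot has landed the knob yields up to 12 mm more on a spring of its own (5 to 11 N), so the reading shows only the foot; stop there.
- gauge_foot (a point): brass foot of the gauge, a disc 16 mm across, 6 mm thick; this point is the centre of its underside, 99 mm above the table at rest; moves with the gauge. It stands straight above the nest that is at the gauge stop, 95 mm from the carousel's axis.
- returns_tray: loose orange open tray for misprints, 110 (its x) x 190 (its y) x 32 mm high, walls and floor 4 mm; origin at the centre of its underside. It holds three inserts side by side along its y.
- nest_white (a point): centre of the floor of the white nest on the carousel, 24 mm above the table, 95 mm from the axis: an eight-sided frame with white walls 5 mm high, 52 mm across inside; moves with the carousel.
- insert_white_a: white bollard insert (one of two of this colour; never both there, for blue perhaps neither; absent: None), 50 g: a round foot 46 mm across and 10 mm thick with a plain round pillar 26 mm across on its middle, up to a flat top. Total height 40 mm if sound, 33 mm if misprinted: only the gauge tells. Origin: centre of its underside, z up along the pillar.
- insert_white_b: white bollard insert (one of two of this colour; never both there, for blue perhaps neither; absent: None), 50 g: a round foot 46 mm across and 10 mm thick with a plain round pillar 26 mm across on its middle, up to a flat top. Total height 40 mm if sound, 33 mm if misprinted: only the gauge tells. Origin: centre of its underside, z up along the pillar.
- nest_blue (a point): centre of the floor of the blue nest on the carousel, 24 mm above the table, 95 mm from the axis: an eight-sided frame with blue walls 5 mm high, 52 mm across inside; moves with the carousel.
- insert_blue_a: blue bollard insert (one of two of this colour; never both there, for blue perhaps neither; absent: None), 50 g: a round foot 46 mm across and 10 mm thick with a plain round pillar 26 mm across on its middle, up to a flat top. Total height 40 mm if sound, 33 mm if misprinted: only the gauge tells. Origin: centre of its underside, z up along the pillar.
- insert_blue_b: blue bollard insert (one of two of this colour; never both there, for blue perhaps neither; absent: None), 50 g: a round foot 46 mm across and 10 mm thick with a plain round pillar 26 mm across on its middle, up to a flat top. Total height 40 mm if sound, 33 mm if misprinted: only the gauge tells. Origin: centre of its underside, z up along the pillar.
- nest_yellow (a point): centre of the floor of the yellow nest on the carousel, 24 mm above the table, 95 mm from the axis: an eight-sided frame with yellow walls 5 mm high, 52 mm across inside; moves with the carousel.
- insert_yellow_a: yellow bollard insert (one of two of this colour; never both there, for blue perhaps neither; absent: None), 50 g: a round foot 46 mm across and 10 mm thick with a plain round pillar 26 mm across on its middle, up to a flat top. Total height 40 mm if sound, 33 mm if misprinted: only the gauge tells. Origin: centre of its underside, z up along the pillar.
- insert_yellow_b: yellow bollard insert (one of two of this colour; never both there, for blue perhaps neither; absent: None), 50 g: a round foot 46 mm across and 10 mm thick with a plain round pillar 26 mm across on its middle, up to a flat top. Total height 40 mm if sound, 33 mm if misprinted: only the gauge tells. Origin: centre of its underside, z up along the pillar.
- tape_roll: roll of white tape, 56 mm across, 22 mm high. Not part of the job: leave it alone. Origin at its underside.
- mouse: black computer mouse, 100 x 60 mm. Not part of the job: leave it alone. Origin at its underside.
- trocar: white trocar standing on its head, 38 mm across, 58 mm high. Not part of the job: leave it alone. Origin at its underside.
- battery_cell: blue battery cell standing, 33 mm across, 60 mm high. Not part of the job: leave it alone. Origin at its underside.
- marker_pen: red marker lying, 130 mm long, along its x. Not part of the job: leave it alone. Origin at its underside.
- screw_cup: small steel bowl, 60 mm across, 40 mm high. Not part of the job: leave it alone. Origin at its underside.
Things that resemble listed ones, but are neither listed nor needed, are in the scene too. Of the things that look like the returns_tray, the larger one is meant.

How it is judged:
By the outcome, as a careful person would: the job done as asked, in the order asked, and still so for the second after the job is handed in, with the robot touching nothing.
Of insert_white_a, insert_white_b only 1 to 1 are there at a start; the rules pass over those that are not, and their reading is None.
Of insert_blue_a, insert_blue_b, battery_cell only 1 to 1 are there at a start; the rules pass over those that are not, and their reading is None.
Of insert_yellow_a, insert_yellow_b only 1 to 1 are there at a start; the rules pass over those that are not, and their reading is None.
At some moment in a run one of insert_white_a, insert_white_b, insert_blue_a, insert_blue_b, insert_yellow_a, insert_yellow_b, returns_tray may be knocked a few centimetres aside while the robot is not near it.
Once in a run the grip may slacken for a moment while it holds something.
It also fails if it takes over 210 s, if anything falls off the work surface, if the arm or the gripper's body presses on something with over 40 N, if the wrist force passes 120 N, or if a joint passes its speed limit or range.

## Working session

There is one attempt and no reset: what is moved stays moved. The work goes in short steps, Python scripts to look and compute and a shell command to move; the robot and the scene stay as the last step left them, time stands still between calls to the robot, and variables do not carry over. Pictures are saved under pics/ and viewed, at most 14 in all, crops included, and the job is handed in when it is done.

```bash
ls; mkdir -p pics; cat > h.py <<'E'
import numpy as np, cv2
from plant import robot, read_camera, job
from scipy.spatial.transform import Rotation as R
def cam(name):
    s=robot.read_state(); c=read_camera(name)
    if name=="wrist":
        T=np.eye(4);T[:3,:3]=R.from_rotvec(s["orientation"]).as_matrix();T[:3,3]=s["tool_pos"]
        c["c2w"]=T@np.array(c["mount"])
    else: c["c2w"]=np.linalg.inv(np.array(c["extrinsics"]))
    return c
def ray(c,uv,z):
    uv=np.atleast_2d(np.array(uv,float)); K=np.array(c["K"])
    d=np.c_[uv,np.ones(len(uv))]@np.linalg.inv(K).T@c["c2w"][:3,:3].T
    o=c["c2w"][:3,3]; return o+d*((z-o[2])/d[:,2])[:,None]
def proj(c,p):
    p=np.atleast_2d(np.array(p,float)); w=np.linalg.inv(c["c2w"])
    q=(p@w[:3,:3].T+w[:3,3])@np.array(c["K"]).T; return q[:,:2]/q[:,2:]
E
python3 - <<'E'
from h import *
for n in("top","scene"):
    c=cam(n); cv2.imwrite(f"pics/{n}0.png",cv2.resize(c["image"],(800,600),interpolation=cv2.INTER_CUBIC)); print(n,c["c2w"].round(3).tolist(),np.array(c["K"]).round(1).tolist())
s=robot.read_state(); print(s["t"],s["tool_pos"],s["orientation"],s["force"])
E
```

```text
pics
top [[-0.03, -0.998, 0.061, 0.421], [-0.999, 0.03, 0.01, -0.034], [-0.012, -0.06, -0.998, 1.224], [0.0, 0.0, 0.0, 1.0]] [[389.3, 0.0, 278.1], [0.0, 389.3, 205.2], [0.0, 0.0, 1.0]]
scene [[0.824, 0.339, -0.454, 0.963], [0.566, -0.468, 0.679, -0.717], [0.018, -0.816, -0.578, 0.707], [0.0, 0.0, 0.0, 1.0]] [[410.4, 0.0, 280.2], [0.0, 410.4, 206.6], [0.0, 0.0, 1.0]]
0.1 [ 0.18795367 -0.5692494   0.21767973] [-3.10012214e+00 -4.98337565e-01  1.62329909e-04] [ 0.00388875  0.06222328 -0.02199246]
```

View pics/top0.png

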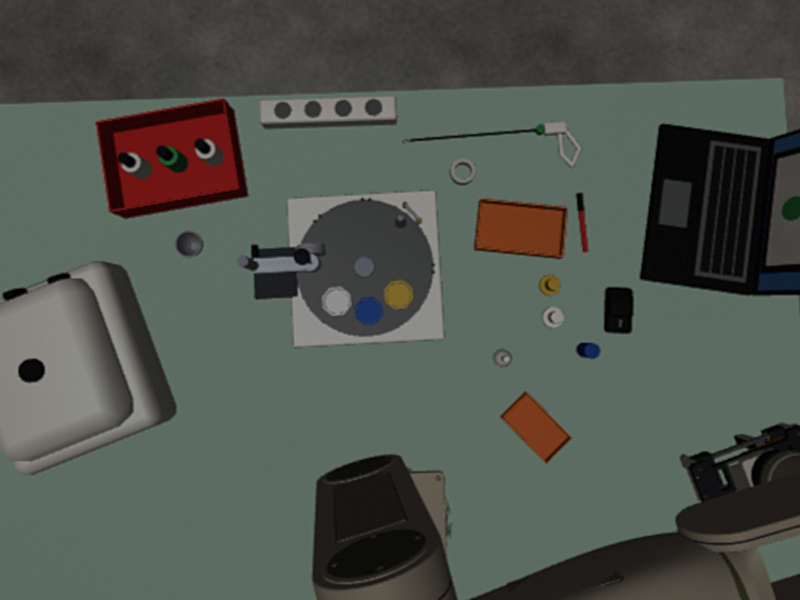

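View pics/scene0.png

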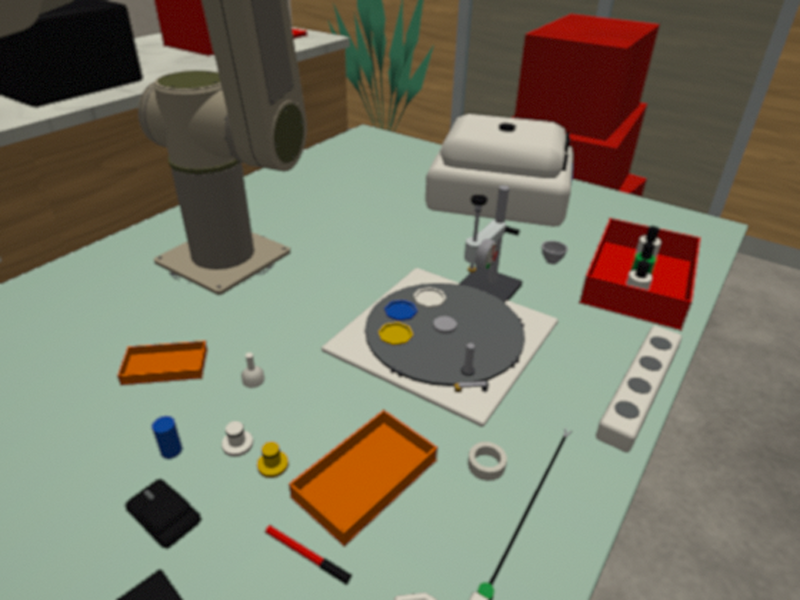

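The top view shows the base with corners near (288,198) and (443,345), the handle at (402,220) and the gauge at (300,257). The yellow insert is at (549,285), white at (553,317), and the battery at (588,350), so there is no blue insert. The big tray is at (520,228). The scene view agrees.

```bash
cat >> h.py <<'E'
def mask(im,name):
    h=cv2.cvtColor(im,cv2.COLOR_BGR2HSV)
    lo,hi={"yellow":((18,120,60),(32,255,255)),"orange":((5,150,80),(16,255,255)),"white":((0,0,125),(180,60,255)),"blue":((105,120,40),(130,255,255))}[name]
    return cv2.inRange(h,lo,hi)
def blobs(m,amin=20):
    cs,_=cv2.findContours(m,cv2.RETR_EXTERNAL,cv2.CHAIN_APPROX_NONE)
    return [c for c in cs if cv2.contourArea(c)>amin]
E
python3 - <<'E'
from h import *
c=cam("top"); im=c["image"]; hsv=cv2.cvtColor(im,cv2.COLOR_BGR2HSV)
for u,v in((300,210),(553,317),(549,285),(350,230),(402,218),(520,228),(500,500),(395,222),(405,224)): print((u,v),hsv[int(v*.7),int(u*.7)])
for n in("yellow","orange","white"):
  for b in blobs(mask(im,n),40):
    r=cv2.minAreaRect(b); z=.03 if n=="orange" else .01
    print(n,np.array(r[0])/.7,np.array(r[1]),r[2],ray(c,r[0],z)[0,:2].round(4),cv2.contourArea(b))
    if cv2.contourArea(b)>900: print(" corners",ray(c,cv2.boxPoints(r),.032 if n=="orange" else .012)[:,:2].round(4).tolist())
corn=np.array([(288,198),(436,191),(443,345),(294,347)])*.7
P=ray(c,corn,.012);print("base",P[:,:2].round(4).tolist(),P.mean(0))
print("handle",ray(c,np.array([402,220])*.7,.08),"gauge knob", ray(c,np.array([300,257])*.7,.253))
cv2.imwrite("pics/crop1.png",cv2.resize(im[125:250,195:320],(600,600),interpolation=cv2.INTER_CUBIC))
E
```

```text
(300, 210) [ 34  13 142]
(553, 317) [ 30  12 145]
(549, 285) [ 22 180 116]
(350, 230) [105   8  61]
(402, 218) [125  18  87]
(520, 228) [ 10 203 118]
(500, 500) [ 70  36 107]
(395, 222) [100  16  49]
(405, 224) [120  31  33]
yellow [397.85714286 293.57142857] [19. 19.] 90.0 [ 0.4938 -0.0224] 289.0
yellow [549.28575788 284.28569249] [13.43502712 13.43502712] 45.0 [ 0.504  -0.3533] 140.0
orange [536.07147217 426.78575788] [43.84061813 24.74873734] 45.0 [ 0.2017 -0.3063] 1005.5
 corners [[0.2242, -0.2337], [0.2751, -0.2887], [0.18, -0.3777], [0.1297, -0.3228]]
orange [520.56801932 229.27058629] [61.67089081 31.89873695] 5.906141757965088 [ 0.6236 -0.2917] 1787.5
 corners [[0.5871, -0.1904], [0.6855, -0.2043], [0.6596, -0.3923], [0.5616, -0.3776]]
white [553.57142857 316.42857143] [13. 13.] 90.0 [ 0.4337 -0.3593] 129.0
white [337.14285714 301.42857143] [18. 16.] 90.0 [0.4806 0.1109] 197.0
white [ 34.92858887 367.64290946] [96.44946289 75.2621994 ] 71.56504821777344 [0.3556 0.7757] 5708.5
 corners [[0.466, 0.9367], [0.5341, 0.7114], [0.2469, 0.6143], [0.1802, 0.8363]]
white [ 56.74992153 367.24465506] [116.04737854  97.78372192] 70.70995330810547 [0.3551 0.7277] 790.5
white [285.88947841 263.41594151] [ 8.93697357 41.94488144] 87.0643310546875 [0.5676 0.2218] 218.0
white [364.05088152 268.03383963] [103.17455292 104.11587524] 86.72950744628906 [0.5521 0.0501] 2736.0
 corners [[0.7113, 0.2196], [0.7196, -0.1091], [0.3955, -0.1165], [0.3866, 0.2069]]
white [563.71163504 140.52859715] [33.52820587 13.54518795] 55.491477966308594 [ 0.8222 -0.3998] 99.0
white [326.70850481 108.67761884] [14.63754654 93.08061218] 88.15238952636719 [0.9125 0.1244] 653.5
base [[0.7127, 0.2142], [0.7177, -0.1132], [0.379, -0.117], [0.3841, 0.2069]] [0.54835129 0.04773546 0.012     ]
handle [[ 0.6423332  -0.03616643  0.08      ]] gauge knob [[0.54880174 0.14561979 0.253     ]]
```

View pics/crop1.png

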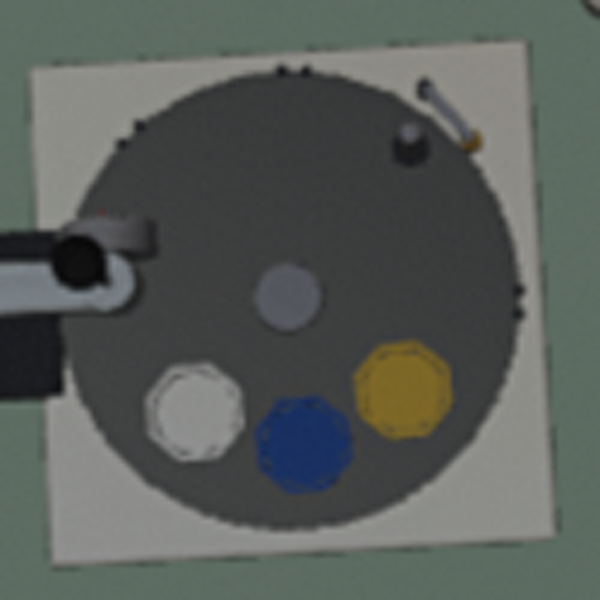

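The crop shows the handle top at (410,132), the hub at (288,297), and the nests at white (195,412), blue (305,444) and yellow (403,390). The base corners are at (32,68), (527,40), (555,537) and (52,565).

```bash
python3 - <<'E'
from h import *
c=cam("top"); im=c["image"]
w=lambda p,z: ray(c,np.array(p)/4.8+[195,125]-.4,z)[:,:2]
B=w([(32,68),(527,40),(555,537),(52,565)],.012); C=B.mean(0); print("base",C, B.round(4).tolist())
e=(B[0]+B[1]-B[2]-B[3]);yaw=np.arctan2(e[1],e[0]); e2=(B[0]+B[3]-B[1]-B[2]); print("yaw",yaw,np.arctan2(-e2[0],e2[1]))
hub=w([(288,297)],.026)[0]; print("hub",hub)
N=w([(195,412),(305,444),(403,390)],.029); 
for n,a0 in zip(N,(np.pi,np.pi*1.25,np.pi*1.5)):
    d=n-hub; print(n,np.hypot(*d),(a0+yaw-np.arctan2(d[1],d[0]))%(2*np.pi))
H=w([(410,132)],.082)[0]; d=H-hub; print("handle",H,np.hypot(*d),yaw-np.arctan2(d[1],d[0]))
print("knob",w([(80,262)],.253))
for n,col,z in(("white","white",.01),("yellow","yellow",.01)):
  for b in blobs(mask(im,n),40):
    x,y=np.array(cv2.minEnclosingCircle(b)[0]); 
    if 370<x<400: print(n,ray(c,(x,y),.01))
E
```

```text
base [0.55320142 0.04866357] [[0.7122, 0.2153], [0.7202, -0.1108], [0.3945, -0.1179], [0.3859, 0.208]]
yaw 0.022047281118732723 0.02544875124586832
hub [0.55399111 0.04966047]
[0.48144414 0.11101236] 0.09501114001261904 0.7240309094873512
[0.45882547 0.04101582] 0.09555746503729314 0.7168560804655435
[ 0.49153179 -0.02270307] 0.09559104758923419 0.7341160877055071
handle [ 0.64776038 -0.0322355 ] 0.12449750191861278 0.7399575841028962
knob [[0.55051496 0.14239482]]
white [[ 0.43316069 -0.35807821  0.01      ]]
white [[ 0.85151605 -0.38194182  0.01      ]]
yellow [[ 0.50386809 -0.35284054  0.01      ]]
```

```bash
python3 -m inch '[23,27,0,-3,100,46,54,0,-6,100,69,81,0,-9,100,92,108,0,-12,100,115,135,0,-15,100,138,162,0,-17,100,161,189,0,-17,100,184,216,0,-17,100,207,243,0,-17,100,230,270,0,-17,100]' 40
python3 -m inch '[23,27,0,0,100,46,54,0,0,100,69,81,0,0,100,92,108,0,0,100,115,135,0,0,100,138,162,0,0,100,161,189,0,0,100,184,216,0,0,100,207,243,0,0,100,230,267,0,0,100]'
python3 - <<'E'
from h import *
s=robot.read_state();print(s["tool_pos"],s["q"]);c=cam("wrist");print(c["mount"]);cv2.imwrite("pics/w1.png",c["image"]);print(proj(c,[.6475,-.0325,.082]))
E
```

```text
t: 1.03
tool_pos: [0.4189, -0.2982, 0.2186]
orientation: [3.141, 0.035, 0.0]
force: [-0.4, -0.6, -0.8]
opening: 0.0929
gripper_force: 0.0
t: 1.87
tool_pos: [0.6489, -0.0307, 0.2183]
orientation: [-3.141, -0.036, 0.001]
force: [-0.6, -0.3, 0.2]
opening: 0.093
gripper_force: 0.0
[ 0.64886642 -0.03069656  0.21833546] [-1.26276806e-01  2.64418839e-01  1.33711676e+00  1.77728736e-04
  1.54043616e+00  1.42181652e+00]
[[ 6.86095074e-04 -9.59806767e-01 -2.80660825e-01  7.86330568e-02]
 [ 9.99998046e-01  1.17891475e-03 -1.58709937e-03 -2.53222638e-04]
 [ 1.85418390e-03 -2.80659188e-01  9.59805700e-01 -1.66106037e-01]
 [ 0.00000000e+00  0.00000000e+00  0.00000000e+00  1.00000000e+00]]
[[279.86200612 199.43646118]]
```

View pics/w1.png

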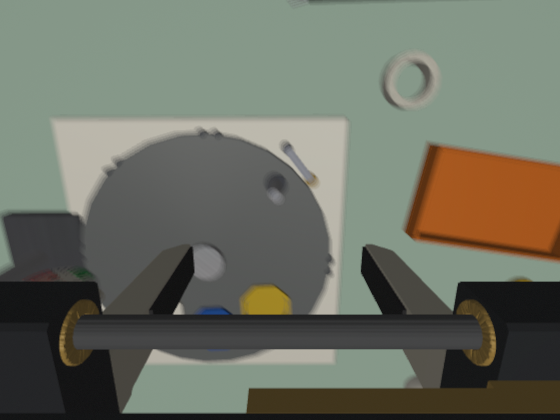

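The wrist view shows the handle top near (276,195), within about 2 mm of the prediction. I'll lower onto it and grip.

```bash
python3 -m inch '[0,0,-40,0,100,0,0,-80,0,100,0,0,-120,0,60,0,0,-155,0,60,0,0,-167,0,60,0,0,-167,0,0,0,0,-167,0,0,0,0,-167,0,0,0,0,-167,0,0,0,0,-167,0,0]' 40 &&
python3 -m inch '[4,4,0,0,0,8,9,0,0,0,14,20,0,0,0,20,31,0,0,0,24,43,0,0,0,27,55,0,0,0,29,67,0,0,0,30,77,0,0,0,30,83,0,0,0,30,83,0,0,0]'
```

```text
t: 2.75
tool_pos: [0.6501, -0.0331, 0.0548]
orientation: [3.141, 0.035, 0.007]
force: [-0.3, -0.8, -0.1]
opening: 0.0443
gripper_force: 0.0
t: 3.58
tool_pos: [0.6905, 0.052, 0.0542]
orientation: [-3.14, -0.035, -0.042]
force: [56.3, 6.0, -32.4]
opening: 0.0058
gripper_force: 48.6
```

```bash
python3 -m inch '[0,0,0,0,30,0,0,0,0,60,0,0,0,0,60,0,0,0,0,60,0,0,10,0,60,0,0,60,0,60,0,0,100,0,60,0,0,130,0,60]'
python3 - <<'E'
from h import *
s=robot.read_state();print(s["tool_pos"])
c=cam("wrist");cv2.imwrite("pics/w2.png",c["image"]);print(proj(c,[.6785,.052,.082]))
E
```

```text
t: 4.25
tool_pos: [0.6775, 0.0504, 0.1841]
orientation: [-3.141, -0.035, 0.001]
force: [1.3, 1.0, 0.9]
opening: 0.0532
gripper_force: 0.0
[0.67746798 0.05040622 0.18407179]
[[276.16320269 206.87332487]]
```

View pics/w2.png

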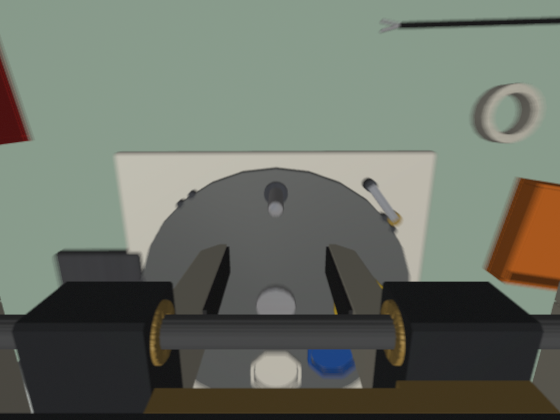

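The picture shows the handle top at (276,209), where home predicts (276,207), so the carousel is home. Next are the inserts.

```bash
python3 -m inch '[-18,-29,0,0,60,-37,-58,0,0,60,-55,-87,0,0,60,-73,-116,0,0,60,-92,-145,0,0,60,-110,-174,0,0,60,-128,-203,0,0,60,-147,-232,0,0,60,-165,-261,0,0,60,-183,-290,0,0,60]' >/dev/null;  python3 -m inch '[-18,-29,0,0,60,-37,-58,0,0,60,-55,-87,0,0,60,-73,-114,0,0,60,-73,-114,0,0,60]'
python3 - <<'E'
from h import *
c=cam("wrist");im=c["image"];cv2.imwrite("pics/w3.png",im)
for n in("white","yellow"):
  for b in blobs(mask(im,n),200):
    (x,y),r=cv2.minEnclosingCircle(b);print(n,x,y,r,ray(c,(x,y),.01)[0])
c=cam("top"); im=c["image"]
for n in("white","yellow","blue"):
  for b in blobs(mask(im,n),60):
    (x,y),r=cv2.minEnclosingCircle(b)
    if r<20: print("top",n,x,y,r,ray(c,(x,y),.029)[0].round(4))
cv2.imwrite("pics/crop2.png",cv2.resize(im[125:250,195:320],(600,600),interpolation=cv2.INTER_CUBIC))
E
```

```text
t: 5.55
tool_pos: [0.4188, -0.3579, 0.1822]
orientation: [3.139, 0.028, -0.002]
force: [1.0, 0.2, 0.7]
opening: 0.056
gripper_force: 0.0
white 318.5 368.0 50.232059478759766 [ 0.18923244 -0.41362927  0.01      ]
white 275.0 156.5 316.4131774902344 [ 0.45343391 -0.35448543  0.01      ]
yellow 355.5 408.5 203.5301971435547 [ 0.12535875 -0.46577076  0.01      ]
yellow 155.5 333.0 32.86725616455078 [ 0.23729093 -0.21295298  0.01      ]
yellow 399.0 332.5 33.245399475097656 [ 0.24343147 -0.50847985  0.01      ]
yellow 273.6216125488281 104.8648681640625 23.545900344848633 [ 0.50414661 -0.35228541  0.01      ]
top white 256.1717224121094 217.39898681640625 9.8636474609375 [0.4581 0.0471 0.029 ]
top white 391.0 100.5 17.066146850585938 [ 0.8096 -0.3826  0.029 ]
top yellow 384.3596496582031 199.0614013671875 7.070654392242432 [ 0.5026 -0.3478  0.029 ]
top yellow 285.31207275390625 185.01007080078125 10.138916969299316 [ 0.5553 -0.0454  0.029 ]
top blue 277.36614990234375 207.1456756591797 10.134513854980469 [ 0.4877 -0.0189  0.029 ]
top blue 545.0 196.5 15.041708946228027 [ 0.4955 -0.8371  0.029 ]
top blue 550.5 100.0 11.011457443237305 [ 0.7946 -0.8752  0.029 ]
```

View pics/w3.png

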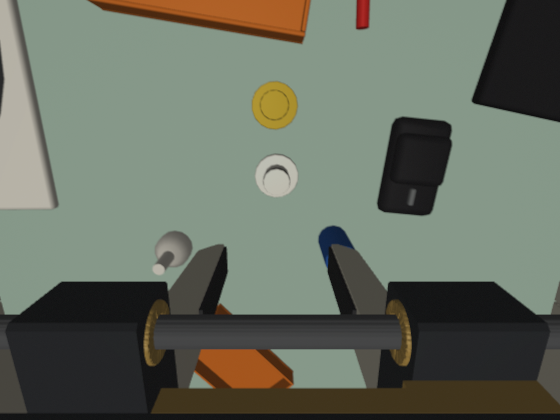

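The wrist view shows yellow at (274,105), white at (276,175), the trocar at (173,250) and the battery at (335,240). The top view confirms the carousel is home.

```bash
python3 - <<'E'
from h import *
im=cv2.imread("pics/w3.png"); c=cam("wrist"); h=cv2.cvtColor(im,cv2.COLOR_BGR2HSV)
m=((h[...,1]<40)&(h[...,2]>120)).astype(np.uint8)*255; print(h[168,276],h[168,240])
roi=np.zeros_like(m);roi[140:210,240:315]=m[140:210,240:315]
b=max(blobs(roi,50),key=cv2.contourArea);(x,y),r=cv2.minEnclosingCircle(b);print(x,y,r,cv2.boundingRect(b),ray(c,(x,y),.01)[0], robot.read_state()["tool_pos"])
E
```

```text
[21 21 84] [ 65  30 152]
277.0 174.5 50.58913040161133 (240, 140, 75, 70) [ 0.43750748 -0.35297985  0.01      ] [ 0.42203323 -0.35349689  0.18186567]
```

```bash
cat >> h.py <<'E'
def ins(c,col,near,z=.01,rad=45):
    "foot centre of the insert of this colour near a world point"
    im=c["image"];h=cv2.cvtColor(im,cv2.COLOR_BGR2HSV)
    m=cv2.inRange(h,(18,120,50),(32,255,255)) if col=="yellow" else cv2.inRange(h,(0,0,60),(40,60,255))
    u,v=proj(c,[near[0],near[1],z])[0]; roi=np.zeros_like(m); cv2.circle(roi,(int(u),int(v)),rad,255,-1)
    b=max(blobs(m&roi,50),key=cv2.contourArea);(x,y),r=cv2.minEnclosingCircle(b)
    return (round(x),round(y),round(r)),ray(c,(x,y),z)[0].round(4)
E
python3 - <<'E'
from h import *
c=cam("wrist");print(robot.read_state()["tool_pos"])
print(ins(c,"white",(.434,-.357)),ins(c,"yellow",(.504,-.3525)))
E
```

```text
[ 0.42245068 -0.35296279  0.18181082]
((281, 179, 21), array([ 0.4337, -0.3565,  0.01  ])) ((279, 109, 23), array([ 0.504 , -0.3529,  0.01  ]))
```

```bash
python3 -m inch '[11,-4,-35,0,60,11,-4,-70,0,60,11,-4,-105,0,60,11,-4,-140,0,50,11,-4,-160,0,50,11,-4,-168,0,50,11,-4,-168,0,50,11,-4,-168,0,20,11,-4,-168,0,0,11,-4,-168,0,0]' 25 && python3 -m inch '[0,0,0,0,0,0,0,0,0,0,0,0,0,0,0,0,0,0,0,0,0,0,0,0,0,0,0,0,0,0]'
```

```text
t: 6.58
tool_pos: [0.4342, -0.358, 0.015]
orientation: [3.14, 0.036, 0.003]
force: [-0.4, -0.4, 0.3]
opening: 0.0311
gripper_force: 0.0
t: 7.08
tool_pos: [0.434, -0.3581, 0.0148]
orientation: [3.141, 0.035, 0.003]
force: [1.1, 2.5, 6.3]
opening: 0.0258
gripper_force: 25.0
```

```bash
python3 -m inch '[0,0,35,0,0,0,0,70,0,0,2,30,100,0,0,4,65,100,0,0,6,100,100,0,0,8,135,100,0,0,10,170,100,0,0,12,205,100,0,0,14,240,100,0,0,16,275,100,0,0]' && python3 -m inch '[2,35,0,0,0,4,70,0,0,0,6,105,0,0,0,8,130,0,0,0,8,130,0,0,0,8,130,0,0,0,8,130,0,0,0]'; python3 - <<'E'
from h import *
c=cam("wrist");cv2.imwrite("pics/w4.png",c["image"]);print(robot.read_state()["tool_pos"])
E
```

```text
t: 7.92
tool_pos: [0.4487, -0.0813, 0.1138]
orientation: [3.141, 0.034, 0.001]
force: [0.3, -0.8, -0.2]
opening: 0.0256
gripper_force: 25.0
t: 8.5
tool_pos: [0.4569, 0.0467, 0.1136]
orientation: [3.141, 0.036, -0.0]
force: [0.7, -0.5, -0.4]
opening: 0.0255
gripper_force: 25.0
[0.4569743  0.04634259 0.11355098]
```

View pics/w4.png

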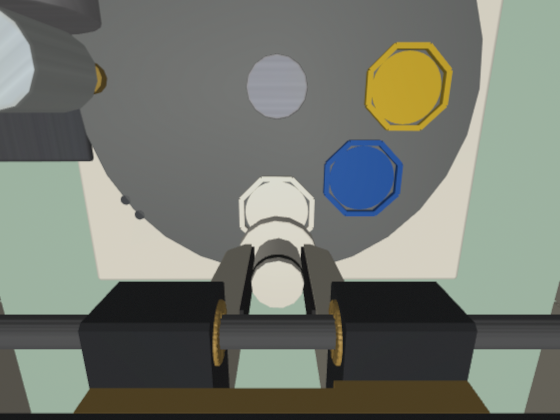

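The picture shows the held insert's foot (left edge 238, right edge 316, its back at v=220) just before the white nest, centre about (277,212). The yellow nest is at (409,86) and the hub at (277,86).

```bash
python3 - <<'E'
from h import *
c=cam("wrist")
print("yellow",ray(c,(409,86),.027)[0],"hub",ray(c,(277,86),.025)[0],"white top edge/left/right",ray(c,[(277,177),(239,208),(315,208)],.029))
print("blue",ray(c,(363,178),.027)[0])
# insert: foot top at z=.109, its far edge v~221; pillar top at .109+.023 or .03
print("foot far edge",ray(c,(277,221),.109)[0],"pillar top centre",ray(c,(277,283),.1135-.0145+np.array(.04))[0],ray(c,(277,283),.1135-.0145+np.array(.033))[0])
E
```

```text
yellow [ 0.55597881 -0.04647074  0.027     ] hub [0.55400353 0.04926589 0.025     ] white top edge/left/right [[0.48729689 0.04778481 0.029     ]
 [0.46151323 0.07757684 0.029     ]
 [0.46288787 0.01689445 0.029     ]]
blue [ 0.48763387 -0.01961759  0.027     ]
foot far edge [0.47818301 0.04742894 0.109     ] pillar top centre [0.45688672 0.0469006  0.139     ] [0.45296819 0.04682758 0.132     ]
```

```bash
python3 -m inch '[2,1,-20,0,0,2,1,-40,0,0,2,1,-55,0,0,2,1,-65,0,0,2,1,-71,0,0,2,1,-74,0,0,2,1,-75,0,0,2,1,-75,0,0]' && python3 -m inch '[0,0,0,0,45,0,0,0,0,45,0,0,0,0,45,0,0,0,0,45,0,0,0,0,45,0,0,0,0,45,0,0,35,0,45,0,0,70,0,45,0,0,80,0,45,0,0,80,0,45]'; python3 - <<'E'
from h import *
c=cam("wrist");cv2.imwrite("pics/w5.png",c["image"]);print(robot.read_state()["tool_pos"])
E
```

```text
t: 9.27
tool_pos: [0.4597, 0.048, 0.0392]
orientation: [3.141, 0.034, 0.002]
force: [0.4, -0.5, -0.3]
opening: 0.0254
gripper_force: 25.0
t: 10.1
tool_pos: [0.462, 0.0482, 0.1227]
orientation: [3.141, 0.035, 0.011]
force: [0.1, -0.1, -1.2]
opening: 0.0418
gripper_force: 0.0
[0.46058121 0.04826336 0.12030158]
```

View pics/w5.png

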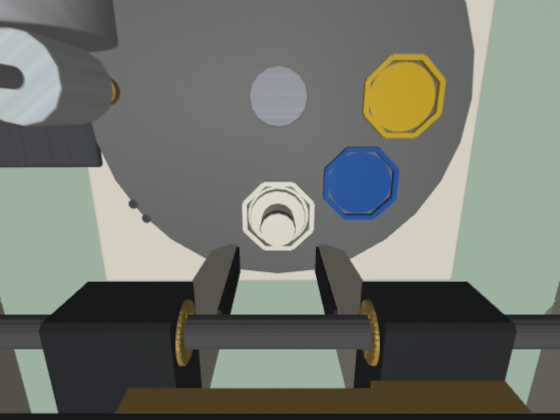

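White is seated in its nest at (278,216). Next is yellow.

```bash
python3 -m inch '[0,-20,20,0,55,3,-55,40,0,55,6,-90,60,0,55,9,-125,60,0,55,12,-160,60,0,55,15,-195,60,0,55,18,-230,60,0,55,21,-265,60,0,55,24,-300,60,0,55,27,-335,60,0,55]' >/dev/null&& python3 -m inch '[3,-35,0,0,55,3,-66,0,0,55,3,-66,0,0,55,3,-66,0,0,55,3,-66,0,0,55]'; python3 - <<'E'
from h import *
c=cam("wrist");print(robot.read_state()["tool_pos"])
print(ins(c,"yellow",(.504,-.353)))
E
```

```text
t: 11.4
tool_pos: [0.4883, -0.3518, 0.1765]
orientation: [-3.139, -0.034, 0.004]
force: [0.1, -0.4, 0.2]
opening: 0.051
gripper_force: 0.0
[ 0.48867198 -0.35143424  0.1770905 ]
((280, 175, 22), array([ 0.5043, -0.3531,  0.01  ]))
```

```bash
python3 -m inch '[15,-2,-35,0,50,15,-2,-70,0,50,15,-2,-105,0,50,15,-2,-140,0,50,15,-2,-158,0,50,15,-2,-165,0,50,15,-2,-165,0,50,15,-2,-165,0,20,15,-2,-165,0,0,15,-2,-165,0,0]' 25 && python3 -m inch '[0,0,0,0,0,0,0,0,0,0,0,0,0,0,0,0,0,0,0,0,0,0,0,0,0,0,0,0,0,0]'
```

```text
t: 12.28
tool_pos: [0.505, -0.3548, 0.0149]
orientation: [3.14, 0.036, 0.003]
force: [0.9, -0.0, 0.4]
opening: 0.031
gripper_force: 0.0
t: 12.78
tool_pos: [0.5048, -0.3549, 0.0147]
orientation: [3.141, 0.035, 0.002]
force: [-0.3, 3.5, 6.2]
opening: 0.0256
gripper_force: 25.0
```

```bash
python3 -m inch '[0,0,35,0,0,0,0,70,0,0,5,30,100,0,0,11,65,100,0,0,17,100,100,0,0,23,135,100,0,0,29,170,100,0,0,35,205,100,0,0,41,240,100,0,0,46,275,100,0,0]' >/dev/null && python3 -m inch '[5,34,0,0,0,5,34,0,0,0,5,34,0,0,0,5,34,0,0,0]'; python3 - <<'E'
from h import *
c=cam("wrist");cv2.imwrite("pics/w6.png",c["image"]);print(robot.read_state()["tool_pos"]);print(proj(c,[(.5555,-.046,.024),(.5555,-.046,.1135)]))
E
```

```text
t: 13.95
tool_pos: [0.555, -0.046, 0.1135]
orientation: [3.141, 0.036, -0.0]
force: [-0.3, -0.5, -0.6]
opening: 0.0253
gripper_force: 25.0
[ 0.55493535 -0.04664335  0.11354454]
[[277.91934119 211.81335374]
 [278.04899529 258.98285179]]
```

View pics/w6.png

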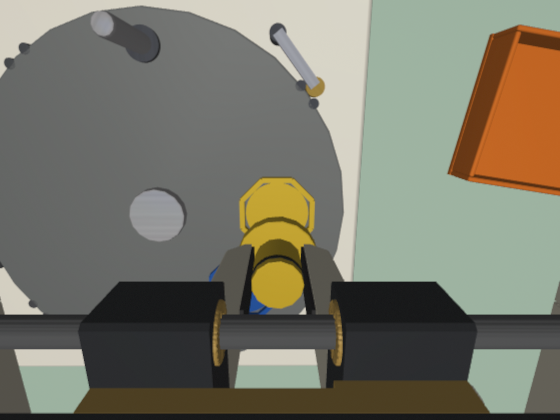

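The yellow nest (277,211) and the held foot line up just as white did, so I'll place it the same way.

```bash
python3 -m inch '[2,1,-20,0,0,2,1,-40,0,0,2,1,-55,0,0,2,1,-65,0,0,2,1,-71,0,0,2,1,-74,0,0,2,1,-75,0,0,2,1,-75,0,0]' >/dev/null&& python3 -m inch '[0,0,0,0,45,0,0,0,0,45,0,0,0,0,45,0,0,0,0,45,0,0,0,0,45,0,0,0,0,45,0,0,35,0,45,0,0,70,0,45,0,0,80,0,45,0,0,80,0,45]'; python3 - <<'E'
from h import *
c=cam("wrist");cv2.imwrite("pics/w7.png",c["image"]);print(robot.read_state()["tool_pos"])
print(ins(c,"yellow",(.5555,-.046),.03,35))
E
```

```text
t: 15.5
tool_pos: [0.5601, -0.0452, 0.1233]
orientation: [3.14, 0.035, 0.012]
force: [0.0, -0.1, 0.2]
opening: 0.0418
gripper_force: 0.0
[ 0.55869605 -0.04502251  0.12072741]
((278, 217, 35), array([ 0.5557, -0.0455,  0.03  ]))
```

View pics/w7.png

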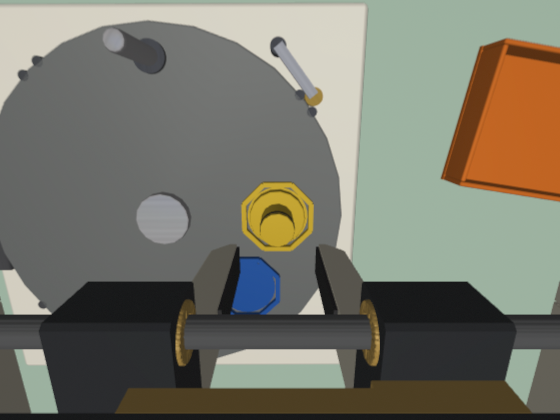

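Yellow is seated at (278,217). Next I'll grip the handle.

```bash
python3 -m inch '[30,24,0,0,45,60,48,0,0,45,90,73,0,0,45,120,97,0,0,40,121,98,0,0,40,121,98,-30,0,40,121,98,-60,0,40,121,98,-66,0,0,121,98,-66,0,0,121,98,-66,0,0]' 40 && python3 -m inch '[0,0,0,0,0,0,0,0,0,0,0,0,0,0,0,0,0,0,0,0,0,0,0,0,0,0,0,0,0,0]'
```

```text
t: 16.38
tool_pos: [0.6771, 0.053, 0.0519]
orientation: [3.141, 0.034, -0.003]
force: [-0.3, 0.6, 0.3]
opening: 0.022
gripper_force: 0.0
t: 16.88
tool_pos: [0.6793, 0.053, 0.0547]
orientation: [3.141, 0.035, 0.004]
force: [-1.0, -1.3, 6.8]
opening: 0.0136
gripper_force: 40.0
```

```bash
python3 -m inch '[-1,-12,0,0,0,-2,-25,0,0,0,-9,-49,0,0,0,-20,-71,0,0,0,-36,-91,0,0,0,-55,-107,0,0,0,-77,-118,0,0,0,-101,-126,0,0,0,-122,-128,0,0,0,-122,-128,0,0,0]'; python3 -m inch '[0,0,0,0,0,0,0,0,0,0]'
```

```text
t: 17.72
tool_pos: [0.5537, -0.0754, 0.0535]
orientation: [3.141, 0.034, -0.001]
force: [-4.8, -1.4, 0.6]
opening: 0.013
gripper_force: 40.0
t: 17.88
tool_pos: [0.5565, -0.0754, 0.0535]
orientation: [3.14, 0.035, 0.002]
force: [-3.5, -4.1, 5.6]
opening: 0.0131
gripper_force: 40.0
```

```bash
python3 -m inch '[0,0,0,0,25,0,0,0,0,35,0,0,0,0,35,0,0,0,0,35,0,0,30,0,35,0,0,65,0,35,0,0,100,0,0,0,0,135,0,0,0,0,170,0,0,0,0,205,0,0]' && python3 -m inch '[0,20,21,0,0,-1,55,21,0,0,-2,90,21,0,0,-3,125,21,0,0,-4,160,21,0,0,-5,195,21,0,0,-5,220,21,0,0,-5,220,21,0,0,-5,220,21,0,0]'
python3 - <<'E'
from h import *
c=cam("wrist");print(robot.read_state()["tool_pos"],proj(c,(.5512,.1445,.253)));s=cam("top");
w=cv2.resize(c["image"],(400,300));t=cv2.resize(s["image"][125:250,195:320],(400,300));e=cam("scene");k=proj(e,(.56,.145,.145))[0].astype(int);print(k)
sc=cv2.resize(e["image"][k[1]-60:k[1]+60,k[0]-80:k[0]+80],(800,600),interpolation=cv2.INTER_CUBIC)
cv2.imwrite("pics/m8.png",np.vstack([np.hstack([w,t]),cv2.resize(sc,(400,300)).repeat(1,0) if 0 else np.hstack([cv2.resize(sc,(400,300)),np.zeros((300,400,3),np.uint8)])]))
E
```

```text
t: 18.72
tool_pos: [0.556, -0.0744, 0.2592]
orientation: [-3.141, -0.035, 0.0]
force: [1.1, -0.8, -0.5]
opening: 0.0106
gripper_force: 0.0
t: 19.47
tool_pos: [0.5508, 0.1467, 0.2782]
orientation: [3.141, 0.039, -0.001]
force: [0.6, -0.0, -0.5]
opening: 0.0005
gripper_force: 0.0
[0.55100472 0.14548547 0.27826964] [[281.49533174 242.05600364]]
[335 175]
```

View pics/m8.png

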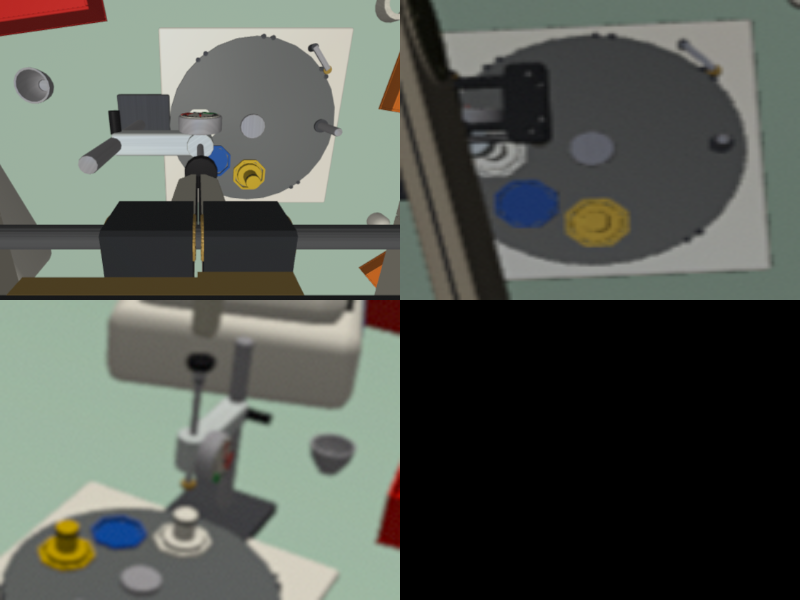

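The composite shows the fingertips above the knob, with the white insert under the gauge foot. I'll press in small steps.

```bash
python3 -m inch '[0,-1,-15,0,0,0,-1,-25,0,0,0,-1,-32,0,0,0,-1,-39,0,0,0,-1,-46,0,0,0,-1,-52,0,0,0,-1,-57,0,0,0,-1,-60,0,0,0,-1,-60,0,0,0,-1,-60,0,0]'; python3 -m inch '[0,0,-2,0,0,0,0,-4,0,0,0,0,-6,0,0,0,0,-6,0,0]'
```

```text
t: 20.45
tool_pos: [0.5512, 0.1443, 0.2189]
orientation: [-3.141, -0.035, -0.0]
force: [-0.0, -2.7, 2.8]
opening: 0.0003
gripper_force: 1.1
t: 20.78
tool_pos: [0.5514, 0.1444, 0.2132]
orientation: [-3.141, -0.035, -0.002]
force: [-1.2, -0.6, 8.2]
opening: 0.0005
gripper_force: 3.6
```

```bash
python3 -m inch '[0,0,0,0,0,0,0,0,0,0,0,0,0,0,0,0,0,0,0,0,0,0,0,0,0,0,0,0,0,0,0,0,0,0,0,0,0,0,0,0,0,0,0,0,0]'; python3 - <<'E'
from h import *
e=cam("scene");x0,y0=335,175
cv2.imwrite("pics/d1.png",cv2.resize(e["image"][y0-30:y0+30,x0-40:x0+40],(800,600),interpolation=cv2.INTER_CUBIC))
E
```

```text
t: 21.53
tool_pos: [0.5514, 0.1444, 0.2136]
orientation: [-3.141, -0.035, -0.002]
force: [-2.2, -1.9, 7.1]
opening: 0.0005
gripper_force: 3.5
```

View pics/d1.png

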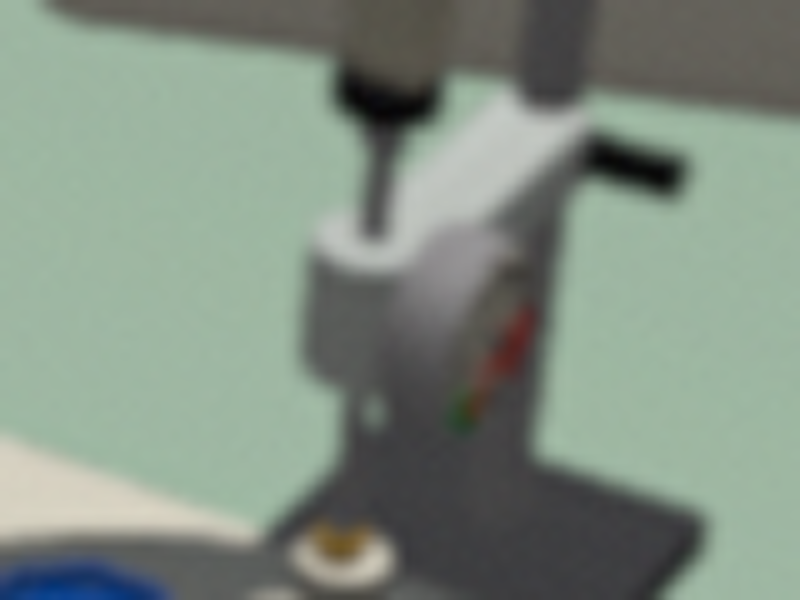

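The dial needle points to the green sector at (462,410) with the foot on the white insert, so it gauged 40 mm and is sound. Let the gauge rise and turn to yellow, passing over the empty blue nest.

```bash
python3 -m inch '[0,0,10,0,0,0,0,25,0,0,0,0,45,0,0,0,0,66,0,0,0,0,66,0,0,1,-35,66,0,0,2,-70,66,0,35,3,-105,66,0,35,4,-140,66,0,35,5,-175,66,0,35]' && python3 -m inch '[0,-30,0,0,35,0,-44,0,0,35,0,-44,-40,0,35,0,-44,-80,0,35,0,-44,-120,0,35,0,-44,-155,0,35,0,-44,-190,0,35,0,-44,-220,0,35,0,-44,-226,0,35,0,-44,-226,0,0]' && python3 -m inch '[0,0,0,0,0,0,0,0,0,0,0,0,0,0,0,0,0,0,0,0,0,0,0,0,0,0,0,0,0,0]'
```

```text
t: 22.42
tool_pos: [0.5557, -0.0318, 0.2781]
orientation: [-3.141, -0.036, 0.001]
force: [0.2, -0.8, -0.5]
opening: 0.0225
gripper_force: 0.0
t: 23.25
tool_pos: [0.5535, -0.0736, 0.0497]
orientation: [-3.14, -0.035, 0.009]
force: [0.2, 0.2, 0.9]
opening: 0.0294
gripper_force: 0.0
t: 23.75
tool_pos: [0.5583, -0.0754, 0.0555]
orientation: [3.14, 0.034, 0.007]
force: [0.7, -0.1, 7.5]
opening: 0.0131
gripper_force: 40.0
```

```bash
python3 -m inch '[-12,1,0,0,0,-25,2,0,0,0,-49,9,0,0,0,-71,20,0,0,0,-91,36,0,0,0,-107,55,0,0,0,-118,77,0,0,0,-126,101,0,0,0,-128,122,0,0,0,-128,122,0,0,0]'; python3 -m inch '[0,0,0,0,0,0,0,0,0,0]'
```

```text
t: 24.58
tool_pos: [0.4272, 0.0501, 0.0548]
orientation: [-3.14, -0.037, 0.0]
force: [-13.6, 3.7, 19.2]
opening: 0.0132
gripper_force: 40.0
t: 24.75
tool_pos: [0.4272, 0.0483, 0.0547]
orientation: [-3.14, -0.037, 0.003]
force: [-16.7, 2.2, 21.7]
opening: 0.0129
gripper_force: 40.0
```

```bash
python3 -m inch '[0,0,0,0,25,0,0,0,0,35,0,0,0,0,35,0,0,0,0,35,0,0,30,0,35,0,0,65,0,35,0,0,100,0,0,0,0,135,0,0,0,0,170,0,0,0,0,205,0,0]' >/dev/null&& python3 -m inch '[0,0,21,0,0,25,20,21,0,0,50,40,21,0,0,75,60,21,0,0,100,80,21,0,0,123,97,21,0,0,123,97,21,0,0,123,97,21,0,0]'
python3 - <<'E'
from h import *
c=cam("wrist");print(robot.read_state()["tool_pos"]);im=c["image"]
for n,p in (("white",(.553+.0,.1445)),("yellow",(.551,.1445))): pass
t=cam("top"); m=mask(t["image"],"blue")
for b in blobs(m,60):
    (x,y),r=cv2.minEnclosingCircle(b)
    if r<14 and x<350: 
        p=ray(t,(x,y),.029)[0]; d=p[:2]-[.5535,.0495]; print("blue nest",p,"theta",(np.pi*1.25+.024-np.arctan2(d[1],d[0]))%(2*np.pi))
E
```

```text
t: 26.25
tool_pos: [0.5513, 0.1448, 0.2771]
orientation: [3.141, 0.036, -0.004]
force: [-0.7, -0.7, 0.1]
opening: 0.0005
gripper_force: 0.0
[0.55090702 0.14423264 0.27779262]
```

```bash
python3 - <<'E'
from h import *
c=cam("wrist");im=c["image"]
for n in("white","blue"):
  for b in blobs(mask(im,n),300):
    (x,y),r=cv2.minEnclosingCircle(b)
    p=ray(c,(x,y),.029)[0]; d=p[:2]-[.5535,.0495]
    if r<80: print(n,(x,y,r),p.round(4),np.hypot(*d),"theta",((np.pi if n=="white" else np.pi*1.25)+.024-np.arctan2(d[1],d[0]))%(2*np.pi))
print(proj(c,[(.6485,.0518,.029),(.4285,.0465,.082)]))
E
```

```text
white (475.3598327636719, 368.8090515136719, 65.69780731201172) [ 0.2557 -0.1682  0.029 ] 0.36888673795692667 theta 5.675858509922169
white (96.5, 374.0526428222656, 50.198551177978516) [0.2316 0.419  0.029 ] 0.49005565916412275 theta 0.878127832344131
white (351.3631286621094, 176.26425170898438, 17.068174362182617) [0.5523 0.0493 0.029 ] 0.0012036805650022704 theta 6.178776265203804
white (356.0, 97.5, 28.692432403564453) [0.6484 0.0521 0.029 ] 0.09491666042804581 theta 3.1384285742833664
blue (299.0, 121.0, 26.400856018066406) [0.6195 0.1196 0.029 ] 0.09623782063735387 theta 3.1356466418875666
[[356.23945163  97.40187417]
 [354.25852987 283.05574426]]
```

Theta is about 3.14, so it is at the yellow stop. Press again.

```bash
python3 -m inch '[0,0,-15,0,0,0,0,-25,0,0,0,0,-32,0,0,0,0,-39,0,0,0,0,-46,0,0,0,0,-52,0,0,0,0,-57,0,0,0,0,-60,0,0,0,0,-60,0,0,0,0,-60,0,0]'; python3 -m inch '[0,0,-2,0,0,0,0,-4,0,0,0,0,-6,0,0,0,0,-6,0,0,0,0,-6,0,0]'
```

```text
t: 27.23
tool_pos: [0.5511, 0.1442, 0.2189]
orientation: [3.141, 0.035, 0.0]
force: [-2.4, -1.2, 3.1]
opening: 0.0004
gripper_force: 1.1
t: 27.65
tool_pos: [0.5514, 0.1444, 0.2135]
orientation: [-3.141, -0.035, -0.002]
force: [-2.4, -2.1, 6.9]
opening: 0.0005
gripper_force: 3.5
```

```bash
python3 -m inch '[0,0,0,0,0,0,0,0,0,0,0,0,0,0,0,0,0,0,0,0,0,0,0,0,0,0,0,0,0,0,0,0,0,0,0,0,0,0,0,0,0,0,0,0,0]'; python3 - <<'E'
from h import *
e=cam("scene");x0,y0=335,175
cv2.imwrite("pics/d2.png",cv2.resize(e["image"][y0-30:y0+30,x0-40:x0+40],(800,600),interpolation=cv2.INTER_CUBIC))
E
```

```text
t: 28.4
tool_pos: [0.5515, 0.1444, 0.2136]
orientation: [-3.141, -0.035, -0.002]
force: [-3.0, -1.3, 6.3]
opening: 0.0009
gripper_force: 3.5
```

View pics/d2.png

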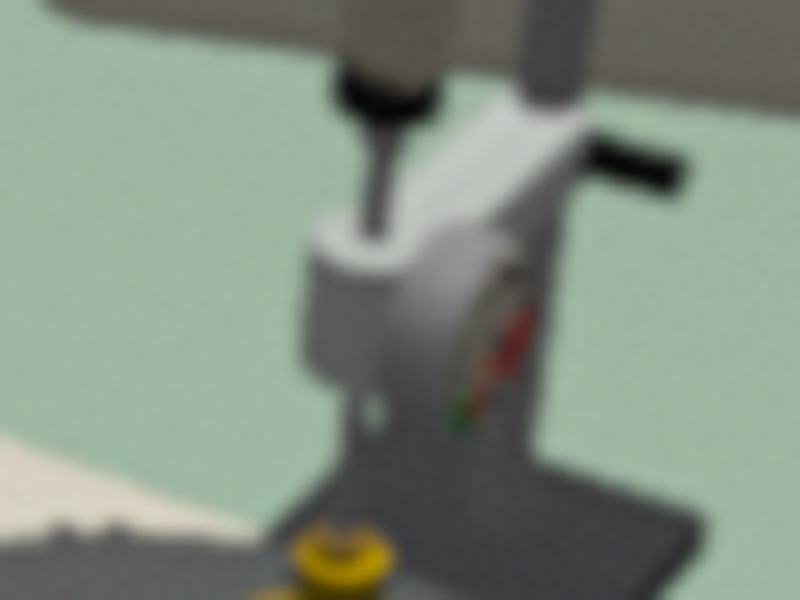

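The dial again points to green at (462,410) with the foot on yellow, so it gauged 40 mm. Both inserts are sound and nothing goes to the tray. Now home.

```bash
python3 -m inch '[0,0,10,0,0,0,0,25,0,0,0,0,45,0,0,0,0,66,0,0,0,0,66,0,0,-25,-20,66,0,0,-50,-40,66,0,35,-75,-60,66,0,35,-100,-80,66,0,35,-121,-98,66,0,35]' >/dev/null && python3 -m inch '[0,0,0,0,35,0,0,-10,0,35,0,0,-40,0,35,0,0,-80,0,35,0,0,-120,0,35,0,0,-155,0,35,0,0,-190,0,35,0,0,-218,0,35,0,0,-225,0,35,0,0,-225,0,0]' && python3 -m inch '[0,0,0,0,0,0,0,0,0,0,0,0,0,0,0,0,0,0,0,0,0,0,0,0,0,0,0,0,0,0]'
```

```text
t: 30.12
tool_pos: [0.4276, 0.0469, 0.0505]
orientation: [-3.141, -0.036, 0.01]
force: [0.3, -0.4, 0.2]
opening: 0.0292
gripper_force: 0.0
t: 30.62
tool_pos: [0.4321, 0.0464, 0.0558]
orientation: [-3.141, -0.035, -0.007]
force: [0.3, 1.9, 6.9]
opening: 0.0135
gripper_force: 40.0
```

```bash
python3 -m inch '[1,-10,0,0,0,2,-21,0,0,0,10,-45,0,0,0,21,-67,0,0,0,37,-86,0,0,0,57,-102,0,0,0,79,-113,0,0,0,103,-120,0,0,0,128,-122,0,0,0]'; python3 -m inch '[21,2,0,0,0,45,10,0,0,0,67,21,0,0,0,86,37,0,0,0,102,57,0,0,0,113,79,0,0,0,120,103,0,0,0,122,118,0,0,0,122,128,0,0,0,122,128,0,0,0]';  python3 -m inch '[0,0,0,0,0,0,0,0,0,0]'
```

```text
t: 31.37
tool_pos: [0.5597, -0.0754, 0.0556]
orientation: [-3.139, -0.033, -0.002]
force: [-12.8, 19.1, 19.6]
opening: 0.0129
gripper_force: 40.0
t: 32.2
tool_pos: [0.6866, 0.0539, 0.056]
orientation: [3.141, 0.037, 0.022]
force: [26.4, -0.4, -13.3]
opening: 0.012
gripper_force: 42.0
t: 32.37
tool_pos: [0.6866, 0.0526, 0.056]
orientation: [-3.141, -0.035, -0.023]
force: [27.0, 2.0, -15.0]
opening: 0.0118
gripper_force: 42.0
```

```bash
python3 -m inch '[-4,0,0,0,25,-4,0,0,0,35,-4,0,0,0,35,-4,0,0,0,35,-4,0,30,0,35,-4,0,65,0,35,-4,0,100,0,35,-30,-20,130,0,35,-60,-40,130,0,35,-90,-60,130,0,35]' && python3 -m inch '[-30,-40,0,0,35,-50,-75,0,0,35,-60,-110,0,0,35,-70,-145,0,0,35,-80,-180,0,0,35,-90,-215,0,0,35,-100,-250,0,0,35,-110,-285,0,0,35,-110,-285,0,0,35,-110,-285,0,0,35]'
python3 - <<'E'
from h import *
t=cam("top");im=t["image"];C=np.array([.5535,.0495])
for n,a in(("white",1),("blue",1.25),("yellow",1.5)):
  for b in blobs(mask(im,n),60):
    (x,y),r=cv2.minEnclosingCircle(b); p=ray(t,(x,y),.03)[0,:2]; d=p-C
    if .07<np.hypot(*d)<.12: print(n,p.round(4),np.hypot(*d).round(4),(np.pi*a+.024-np.arctan2(d[1],d[0])+1)%(2*np.pi)-1)
cv2.imwrite("pics/fin.png",cv2.resize(im[100:320,190:483],(799,600),interpolation=cv2.INTER_CUBIC))
E
```

```text
t: 33.2
tool_pos: [0.5908, -0.0084, 0.1869]
orientation: [3.141, 0.036, 0.008]
force: [0.2, -0.2, 0.6]
opening: 0.0327
gripper_force: 0.0
t: 34.03
tool_pos: [0.4791, -0.2944, 0.1836]
orientation: [-3.141, -0.029, 0.001]
force: [-0.4, 1.2, 0.3]
opening: 0.0325
gripper_force: 0.0
white [0.4581 0.047 ] 0.0955 -0.0019193766770424503
blue [ 0.4876 -0.0189] 0.095 0.0051658996455490325
yellow [ 0.5552 -0.0454] 0.0949 0.006540078731643639
```

View pics/fin.png

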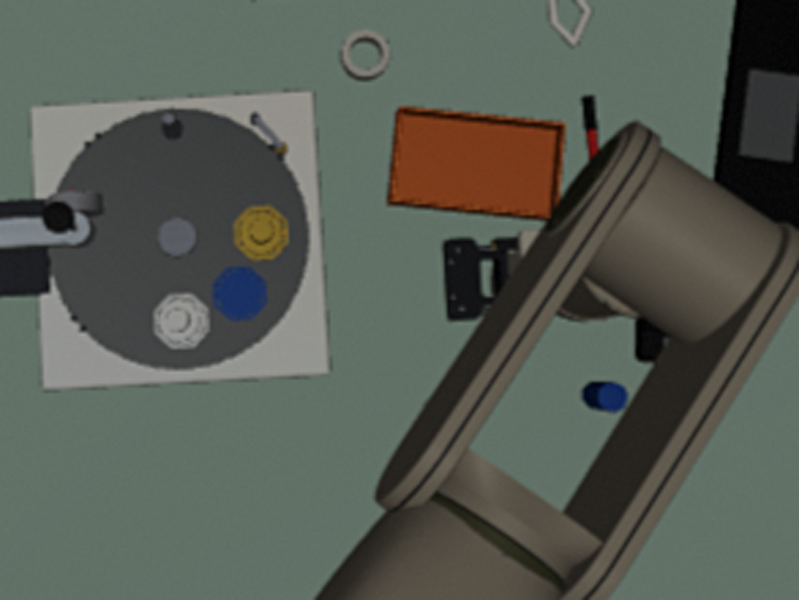

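The carousel is home, with white at (181,320) and yellow at (261,232) seated in their nests and everything else where it was. Handing in.

```bash
python3 -c "
from plant import job; print(job.close_job())"
```

```text
the job is handed in; nothing more can be done
None
```

The job is handed in: the white and yellow inserts both gauged 40 mm and stand in their nests with the carousel home, there was no blue insert, and nothing needed the returns tray.

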